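# Close a filter holder on the vacuum manifold

## Task

Get the open place on the filtration manifold ready: press the perforated support screen that is lying loose in its mouth down until it sits level and flush with the rim. Then put the knurled collar from the bench over that holder, turn it until its hidden keyways drop over the holder's pins, push it fully home against the springy gasket and finish while still holding it down there, because it lifts when let go and I will put the spring clamp on myself. Leave everything else where it is.

Things in the scene. Friction and masses are not known exactly. Their poses are not given: they have to be found in the camera images.
- holder: The open filter holder: stainless, fixed upright on one of the manifold's three ports, the only one without a funnel. Origin on its axis under its flange, 75 mm above the bench; z up. Flange 72 mm across, z = 0 to 8 mm; on it a red silicone gasket ring 61 mm across, its top at z = 12 mm when free; in the middle a spigot 47 mm across up to the rim at z = 36 mm.
- rim (a point): On the holder's axis, level with its rim (36 mm above the holder's origin). The rim is a 2 mm wall round a recess 43 mm wide that takes the screen; its outer top edge is bevelled.
- screen: Support screen: loose perforated stainless disc, 40 mm across, 5 mm thick, 30 g; origin at the centre of its underside. It lies in the holder's mouth on a tight O-ring seat, 3 mm proud of the rim (origin 34 mm above the holder's). Pressed with 6 N or more near its middle it goes down 3 mm to a stop, flush (origin 31 mm above the holder's), and stays there.
- pins (a point): On the holder's axis, level with the top of its four brass pins (25 mm above the holder's origin). The pins are 5 mm thick and stick 4 mm out of the spigot (to 27.5 mm from the axis) at the holder's +x, +y, -x and -y.
- collar: Loose knurled collar, stainless with a thin blue line near its top, standing open side down on the bench: 62 mm across (64 mm over the knurls), 33 mm high, 0.14 to 0.28 kg. Origin at the centre of its underside, z up. Resting on the pins its origin is 25 mm above the holder's origin; dropped onto the free gasket 12 mm; pushed fully home 9 mm.
- collar_top (a point): On the collar's axis, level with its top, 33 mm above its underside. Just below the top a lip goes inward to a hole 36 mm wide; pushed home, the lip's underside is 2 mm above the holder's rim, so a screen left proud keeps the collar from going home.
- collar_bore (a point): On the collar's axis, 15 mm above its underside. The 50 mm bore slides over the spigot with 1.5 mm play all round. In it are four straight keyways 10 mm wide, a quarter turn apart, unseen from above, their bearing not told: turn the collar on the pins, at most a quarter turn either way, under a push of a few newtons; where they meet the pins, within 5 degrees, it drops freely by 13 mm.
- gasket (a joint): How far the gasket is squeezed, in m: 0 free, 0.003 at its stop. It is a spring: about 5 N to begin to squeeze it, 11 N at the stop; it lifts the collar again when the push is let off.
- manifold: Vacuum manifold, fixed: stainless tube along its y axis, 360 mm long, top at 61 mm, on two feet, stopcock handles reaching 40 mm out on the robot's side. Origin on the bench under its middle; ports at y = -130, 0 and 130 mm. The open holder is on any one of them; the finished heads on the other two are 74 mm across and reach 175 mm above the bench.
- clamp: Bystander: loose blue C-shaped spring clamp, 58 by 40 mm, 22 mm high, on the bench. Origin under its middle.
- petri: Bystander: loose small petri dish with lid, 61 mm across, 14.5 mm high, on the bench. Origin at the centre of its underside.
- forceps: Bystander: loose steel forceps lying flat, 135 mm long, 8 mm high. Origin under their middle, along x.
- jar: Bystander: loose amber glass jar with black cap, 56 mm across, 85 mm high. Origin at the centre of its underside.
- beaker: Bystander: loose glass beaker, 68 mm across, 90 mm high. Origin at the centre of its underside.
- washbottle: Bystander: loose white wash bottle, 70 mm across, 177 mm high. Origin at the centre of its underside.

How it is judged:
By the outcome, as a careful person would: the job done as asked, in the order asked, and still so for the second after the job is handed in, while the arm keeps its last pose, push and grip.
It also fails if it takes over 67 s, if anything falls off the work surface, if the arm or the gripper's body presses on something with over 40 N, if the wrist force passes 120 N, or if a joint passes its speed limit or range.

## Robot

A 6-joint arm with a two-finger parallel gripper is mounted at the origin on the work surface. World frame = base frame: x ahead of the robot, y to its left, z up, the work surface at z = 0. Lengths are in m, angles in rad, forces in N, time in s.
With the tool pointing down it reaches from about 0.3 to 0.875 m from the base axis. Payload 6.4 kg.
Tool frame: the origin (TCP) lies between the finger pads; the fingertips stand 11 mm ahead of it and the grasp point (between the pads) lies 8 mm behind it (ctrl.tcp_to_tips is the distance from the TCP to the fingertips, in m); x points along the fingers, z is the direction in which the jaws open and shut, and the axes are right-handed (so a half turn about x gives the same grasp; the last joint's range is limited). The gripper opens to 85 mm and grips with 20 to 120 N. Pads are 22 mm wide; open, the fingers measure 114 mm over their backs; the gripper's body (76 mm by 85 mm) begins 54 mm behind the grasp point. The pads swing forward as they close: fully open they stand 13 mm farther back than shut.
Start: joints at [-0.206, 0.181, 1.607, -0, 1.354, -0.206], TCP at [0.575, 0, 0.242] pointing down, gripper open.
Joint ranges: [-2.99, 2.99], [-0.89, 2.07], [0.3, 2.58], [-1.14, 4.28], [0, 2.63], [-3.12, 3.12]. Speed limits (rad/s): [2.57, 2.57, 3.01, 3.14, 3.14, 3.14].

## Interface

Orientations are given as a unit quaternion [w, x, y, z].
In Python, from bench import ctrl, eyes, hand_in gives the robot as it stands. The module is installed in compiled form; this text tells all that it offers.
- The arm moves only by the tool step_arm, never from a script. Its arguments are lists of equal length, an entry for each row: "xyz": the shift along the world's x, y, z in mm, a list of three; "spin": the turn about the world's z in rad; "fingers": the opening in per cent of the stroke, from 0 (shut) to 100 (fully open). A call has 1 to 10 rows; each row is the pose to reach, as a shift and turn from the pose commanded when the call began; what a row does not reach only later rows make up. A row lasts 1/10 s, in which the tool goes at most 50 mm and 8.59 degrees, less where a joint would pass 70% of its speed; a pose out of reach is approached as far as the arm can. A call with a gripper value outside its range is refused whole. The fingers move at their own pace and stop on an object; the grip force is fixed at half the most. Time passes only in rows, so rows that repeat a pose let the fingers close. It gives the time, the measured TCP pose, the force and the opening at its end, in the units of the state.
- ctrl.get_obs(): the state, without advancing time (a new reading comes with each control period).
- eyes.camera(name): name is "scene" or "side" or "wrist"; returns the picture (420x560x3 uint8, red, green, blue); there is no depth.
- eyes.camera_model(name): a dict with "vertical_fov" (degrees; the focal length in pixels is half the picture's height over the tangent of half this angle, whatever the lens; pixels are square), "cx", "cy" (the principal point, pixels), "dist_coeffs" ([k1, k2, p1, p2, k3] as OpenCV has them; the pictures are not rectified), "pose" (4x4, takes a point from camera to world coordinates); the wrist camera has in their place "tool_from_camera" (4x4, takes a point from camera to tool coordinates, whose origin is the TCP and whose axes are the tool frame's). Camera axes: x right, y up, looking along -z (the intrinsics and any distortion apply to the point x, -y, -z); pixel columns grow to the right and rows downward; lengths in m; the calibration is good to about 2 mm. A picture is of the moment at which its call begins: read the wrist's pose just before it. camera_model takes no time and is no camera call.
- hand_in(): hands the job in, once; it reports no verdict.
The state is a dict: "time_s": time; "q": joint angles; "dq": joint speeds; "joint_efforts": joint torques, N m; "eef_pos": TCP position; "eef_rot": TCP orientation; "wrist_force": force on the tool from outside, world axes, zero at the start; "torque": the same for the moment, N m; "opening": opening from 0.0 (shut) to 1.0 (fully open).
Only numpy, scipy, OpenCV 4.12 (cv2) and the standard library are available. Lean on these libraries where they do the work, as an engineer would, in place of code of your own. Each camera call takes 0.05 s, during which the arm holds its last target.

## Working session

There is one attempt and no reset: what is moved stays moved. The work goes in short steps, Python scripts to look and compute and a tool call to move; the robot and the scene stay as the last step left them, time stands still between calls to the robot, and variables do not carry over. Pictures are saved under pics/ and viewed, and the job is handed in when it is done.

Besides the shell and the picture viewer there is one more tool, called after "Request:" by a JSON object that holds its "fn" and its "kwargs". step_arm: Moves the arm, as the interface text tells. Its arguments: {"type":"object","properties":{"xyz":{"type":"array"},"spin":{"type":"array"},"fingers":{"type":"array"}},"required":["xyz","spin","fingers"]}

```bash
mkdir -p pics; python3 - <<'E'
from bench import ctrl, eyes
import cv2,numpy as np
print(ctrl.get_obs(), ctrl.tcp_to_tips)
for n in ["scene","side","wrist"]:
    im=eyes.camera(n); cv2.imwrite(f"pics/{n}0.png",im[:,:,::-1]); np.save(f"pics/{n}0.npy",im)
    print(n,eyes.camera_model(n))
E
```

```text
{'time_s': 0.0, 'q': array([-2.06296067e-01,  1.81517275e-01,  1.60797322e+00, -7.94509288e-06,
        1.35380756e+00, -2.06296832e-01]), 'dq': array([-0.00036637, -0.00160248,  0.00104846,  0.00055219, -0.00015231,
       -0.00053461]), 'joint_efforts': array([ 3.41415571e-04, -4.44869328e+01, -3.51340663e+01, -2.51131587e-04,
        9.11703974e-03,  3.43231875e-05]), 'eef_pos': array([5.74482347e-01, 1.25656779e-04, 2.41414313e-01]), 'eef_rot': array([7.06515797e-01, 1.19944336e-04, 7.07697252e-01, 1.21699001e-04]), 'wrist_force': array([-0.14912047,  0.05477932,  0.04278074]), 'torque': array([ 0.0277963 , -0.053722  , -0.01695714]), 'opening': 0.9979598517984701} 0.011
scene {'vertical_fov': 57.57786424520812, 'cx': 280.72907829766086, 'cy': 206.8885194429003, 'dist_coeffs': array([-0.05926308,  0.        ,  0.        ,  0.        ,  0.        ]), 'pose': array([[ 0.21060632, -0.57945982,  0.78731905,  1.29491726],
       [ 0.97735869,  0.10802805, -0.18193387, -0.15534317],
       [ 0.02037083,  0.80780954,  0.58909148,  0.64962259],
       [ 0.        ,  0.        ,  0.      
[... 294 characters left out ...]
3971,  0.76224378,  0.83491572],
       [-0.0095021 ,  0.85018572,  0.52639715,  0.66499022],
       [ 0.        ,  0.        ,  0.        ,  1.        ]])}
wrist {'vertical_fov': 66.23669072872613, 'cx': 281.9956556064782, 'cy': 208.52423998500672, 'dist_coeffs': array([-0.03181451,  0.        ,  0.        ,  0.        ,  0.        ]), 'tool_from_camera': array([[ 7.50985811e-06,  2.96892922e-01, -9.54910777e-01,
        -1.31527858e-01],
       [-2.44986649e-04,  9.54910749e-01,  2.96892912e-01,
         7.61213120e-02],
       [ 9.99999970e-01,  2.31710768e-04,  7.99060464e-05,
         1.28811453e-03],
       [ 0.00000000e+00,  0.00000000e+00,  0.00000000e+00,
         1.00000000e+00]])}
```

View pics/scene0.png

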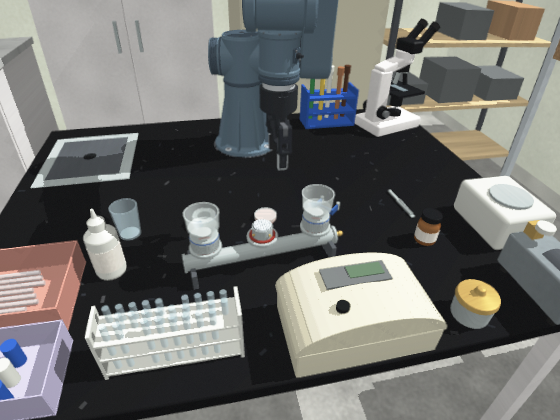

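View pics/side0.png

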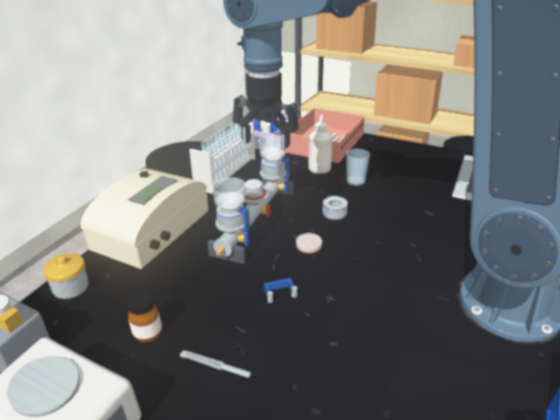

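View pics/wrist0.png

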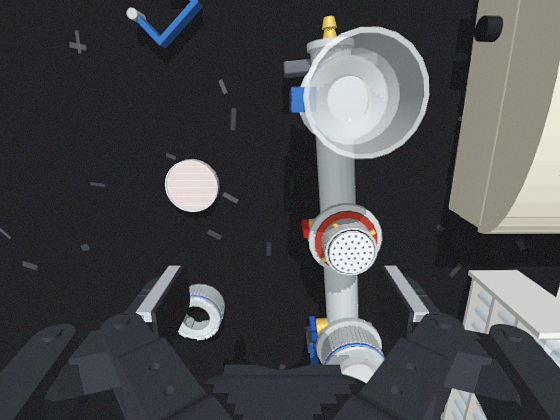

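```bash
cat > h.py <<'E'
import numpy as np, cv2
from bench import ctrl, eyes
from scipy.spatial.transform import Rotation as R
def model(n,obs=None):
    m=eyes.camera_model(n); f=210/np.tan(np.radians(m["vertical_fov"]/2))
    K=np.array([[f,0,m["cx"]],[0,f,m["cy"]],[0,0,1]])
    if n=="wrist":
        o=obs or ctrl.get_obs(); T=np.eye(4); q=o["eef_rot"]
        T[:3,:3]=R.from_quat([q[1],q[2],q[3],q[0]]).as_matrix(); T[:3,3]=o["eef_pos"]; P=T@m["tool_from_camera"]
    else: P=m["pose"]
    return K,np.array(m["dist_coeffs"]),P
def ray(M,u,v):
    K,d,P=M; x,y=cv2.undistortPoints(np.array([[[u,v]]],float),K,d)[0,0]
    return P[:3,3],P[:3,:3]@np.array([x,-y,-1.])
def onz(M,u,v,z):
    o,r=ray(M,u,v); return o+r*(z-o[2])/r[2]
def proj(M,p):
    K,d,P=M; c=P[:3,:3].T@(np.asarray(p,float)-P[:3,3]); c=c*[1,-1,-1]
    return cv2.projectPoints(c.reshape(1,1,3),np.zeros(3),np.zeros(3),K,d)[0].ravel()
def snap(n,name):
    o=ctrl.get_obs(); im=eyes.camera(n); cv2.imwrite(f"pics/{name}.png",im[:,:,::-1]); np.save(f"pics/{name}.npy",im); return model(n,o),im
def fitcirc(pts):
    p=np.asarray(pts)[:,:2]; A=np.c_[2*p,np.ones(len(p))]; s=np.linalg.lstsq(A,(p**2).sum(1),rcond=None)[0]
    return s[:2],np.sqrt(s[2]+s[:2]@s[:2])
E
python3 - <<'E'
from h import *
for n,box in [("wrist",(150,200,430,360)),("side",(190,130,380,270))]:
    im=np.load(f"pics/{n}0.npy")[box[1]:box[3],box[0]:box[2]]
    s=min(800/im.shape[1],600/im.shape[0]); cv2.imwrite(f"pics/{n}0z.png",cv2.resize(im[:,:,::-1],None,fx=s,fy=s,interpolation=cv2.INTER_CUBIC)); print(s)
M=model("wrist")
for nm,u,v,z in [("screen",351,250,.114),("petri",192,185,.0145),("collar",205,315,.033),("funnel",365,92,.175),("pin?",373,232,.0975)]:
    print(nm,onz(M,u,v,z))
print(onz(model("side"),335,203,.033),onz(model("side"),254,186,.114))
E
```

```text
2.857142857142857
4.2105263157894735
screen [ 0.6364054  -0.04252878  0.114     ]
petri [ 0.4726108  -0.00706621  0.0145    ]
collar [ 0.48000533 -0.16787425  0.033     ]
funnel [0.62417243 0.08571013 0.175     ]
pin? [ 0.65937634 -0.03205228  0.0975    ]
[ 0.46386433 -0.17156015  0.033     ] [ 0.62692096 -0.03489804  0.114     ]
```

View pics/wrist0z.png

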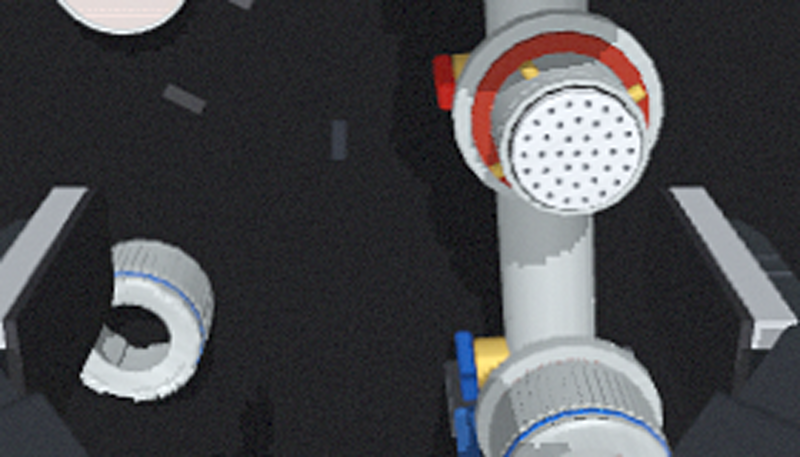

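View pics/side0z.png

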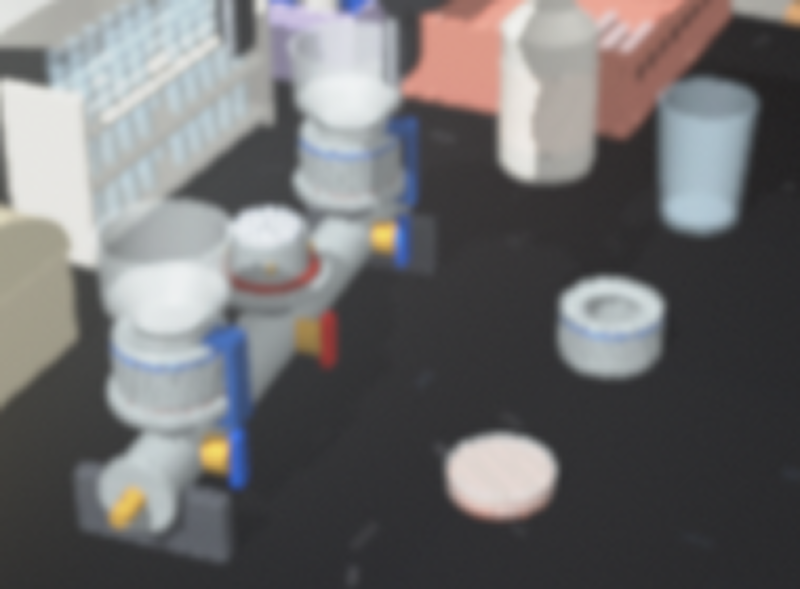

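Request:
{"fn": "step_arm", "kwargs": {"xyz": [[-5,-40,0],[-10,-80,0],[-15,-100,0],[-15,-100,0],[-15,-100,0],[-15,-100,0],[-15,-100,0],[-15,-100,0]], "spin": [0,0,0,0,0,0,0,0], "fingers": [0,0,0,0,0,0,0,0]}}

```text
time_s: 0.95
eef_pos: [0.5602, -0.099, 0.2423]
eef_rot: [0.707, -0.0, 0.707, 0.001]
wrist_force: [0.2, 0.1, -0.2]
opening: 0.003
```

```bash
python3 - <<'E'
from h import *
o=ctrl.get_obs();print(o["time_s"],o["eef_pos"],o["opening"])
M,im=snap("wrist","wrist1")
E
```

```text
0.95 [ 0.56017228 -0.09902397  0.24227009] 0.002791484556806322
```

View pics/wrist1.png

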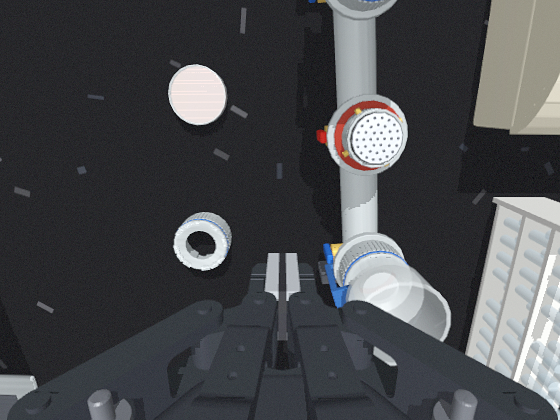

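```bash
python3 - <<'E'
from h import *
im=np.load("pics/wrist1.npy"); M=model("wrist")
z=[]
for (a,b,c,d) in [(320,85,420,185),(165,200,245,280)]:
    z.append(cv2.resize(im[b:d,a:c,::-1],(400,400) if c-a>80 else (400,400),interpolation=cv2.INTER_CUBIC))
cv2.imwrite("pics/w1z.png",np.hstack(z))
hsv=cv2.cvtColor(im,cv2.COLOR_RGB2HSV)
# collar hole: dark region inside
g=im.min(2)
for nm,(a,b,c,d),th,zz in [("screen",(330,95,410,175),195,.114),("collar",(165,200,245,280),170,.033)]:
    m=np.zeros(g.shape,np.uint8); m[b:d,a:c]=(g[b:d,a:c]>th)*255
    m=cv2.morphologyEx(m,cv2.MORPH_CLOSE,np.ones((3,3)) if nm=="collar" else np.ones((5,5)))
    cs,_=cv2.findContours(m,cv2.RETR_EXTERNAL,cv2.CHAIN_APPROX_NONE); k=max(cs,key=cv2.contourArea); h=cv2.convexHull(k)
    p=[onz(M,*q,zz) for q in k[:,0]]
    print(nm,cv2.contourArea(k),cv2.fitEllipse(h),fitcirc(p))
m=((hsv[...,1]>110)&(hsv[...,2]>60)).astype(np.uint8)
sub=m[95:180,320:415]
yel=((hsv[...,0]>15)&(hsv[...,0]<32)&(hsv[...,1]>110)&(hsv[...,2]>90)).astype(np.uint8)
n,l,st,ce=cv2.connectedComponentsWithStats(yel[90:180,315:415])
for s,c in zip(st[1:],ce[1:]):
    if s[4]>2: print("yel",s[4],c+[315,90],onz(M,*(c+[315,90]),.0975))
E
```

```text
screen 2766.5 ((377.9476013183594, 134.74647521972656), (57.03553009033203, 68.35408020019531), 27.549392700195312) (array([ 0.63753346, -0.0441205 ]), np.float64(0.0235534367074658))
collar 2275.5 ((201.64920043945312, 241.45018005371094), (53.860660552978516, 59.130210876464844), 21.6479549407959) (array([ 0.46825376, -0.16935529]), np.float64(0.03273335368284719))
yel 31 [357.        110.4516129] [ 0.62320445 -0.02421107  0.0975    ]
yel 17 [325.17647059 128.05882353] [ 0.59746521 -0.0384822   0.0975    ]
yel 4 [325.75 143.75] [ 0.5984561 -0.0514465  0.0975   ]
yel 30 [345.         153.16666667] [ 0.61525442 -0.05934915  0.0975    ]
```

View pics/w1z.png

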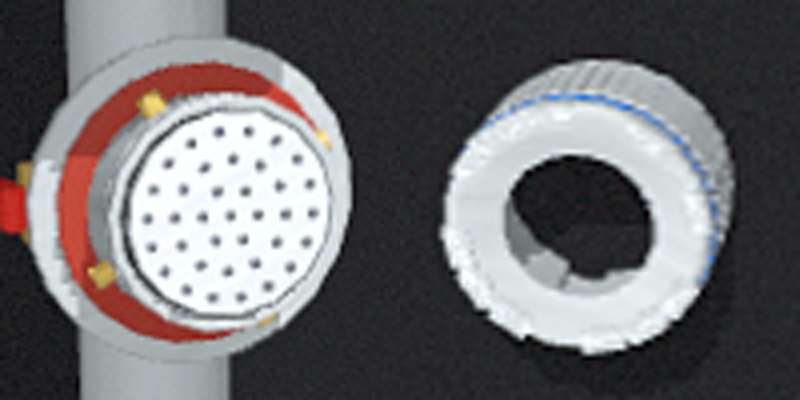

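```bash
python3 - <<'E'
from h import *
im=np.load("pics/wrist1.npy"); M=model("wrist"); g=im.min(2)
for nm,(a,b,c,d),th,zz in [("screen",(340,105,405,172),235,.114),("screen",(340,105,405,172),225,.114),("screen",(340,105,405,172),245,.114),("collar",(165,200,245,280),205,.033),("collar",(165,200,245,280),220,.033)]:
    m=np.zeros(g.shape,np.uint8); m[b:d,a:c]=(g[b:d,a:c]>th)*255
    m=cv2.morphologyEx(m,cv2.MORPH_OPEN,np.ones((2,2)))
    cs,_=cv2.findContours(m,cv2.RETR_EXTERNAL,cv2.CHAIN_APPROX_NONE); k=max(cs,key=cv2.contourArea); h=cv2.convexHull(k)
    p=[onz(M,*q,zz) for q in h[:,0]]
    print(nm,th,cv2.contourArea(k),cv2.minEnclosingCircle(h),fitcirc(p))
# hole of collar
m=np.zeros(g.shape,np.uint8); m[218:265,178:228]=(g[218:265,178:228]>185)*255
print([onz(M,377.4,137.4,.114),onz(M,200.8,243.8,.033)])
for n in ["scene","side"]:
    MM=model(n); print(n,proj(MM,[.6375,-.044,.114]),proj(MM,[.470,-.170,.033]))
E
python3 - <<'E'
import cv2
import sys; sys.path.insert(0,'.')
import numpy as np
a=np.load("pics/scene0.npy")[200:260,220:300,::-1]; b=np.load("pics/side0.npy")[165:225,220:300,::-1]; c=np.load("pics/side0.npy")[180:240,295:375,::-1]
cv2.imwrite("pics/z2.png",np.vstack([np.hstack([cv2.resize(x,(400,300),interpolation=cv2.INTER_CUBIC) for x in (a,b)]),np.hstack([cv2.resize(x,(400,300),interpolation=cv2.INTER_CUBIC) for x in (c,c)])]))
E
```

```text
screen 235 1722.0 ((378.0, 139.0), 25.61259651184082) (array([ 0.63768478, -0.04605229]), np.float64(0.019338102786884703))
screen 225 1835.0 ((377.30767822265625, 138.44615173339844), 25.6279296875) (array([ 0.63763208, -0.04604251]), np.float64(0.019489884571021132))
screen 245 385.0 ((372.5, 127.5), 20.408430099487305) (array([ 0.63437461, -0.03961095]), np.float64(0.013779022495803366))
collar 205 1923.0 ((201.22579956054688, 245.13548278808594), 26.662588119506836) (array([ 0.46782543, -0.17498758]), np.float64(0.0305427866745401))
collar 220 265.5 ((208.5, 252.0), 21.569753646850586) (array([ 0.47312688, -0.17889594]), np.float64(0.025165879563667625))
[array([ 0.63713512, -0.04461593,  0.114     ]), array([ 0.46806118, -0.17161632,  0.033     ])]
scene [262.57690731 224.66501193] [205.00255033 215.07593491]
side [252.00480863 183.50241024] [332.59383438 202.76637385]
```

View pics/z2.png

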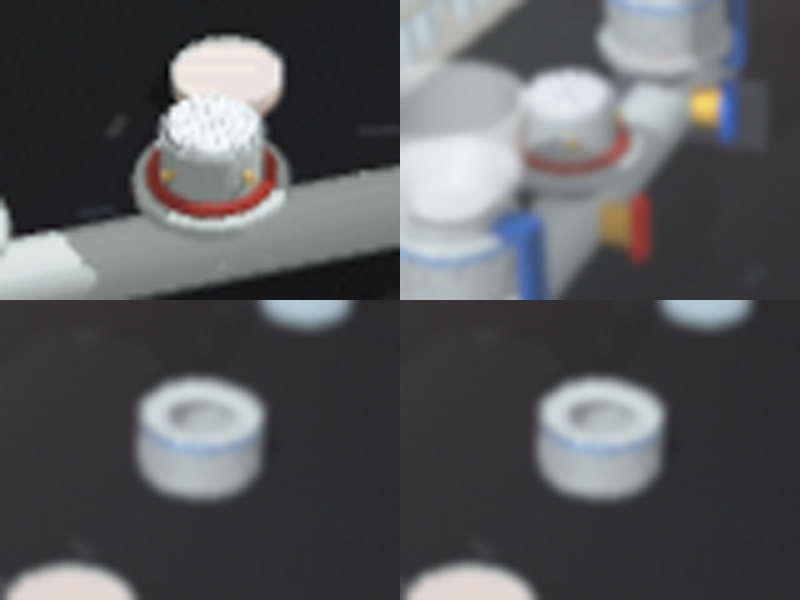

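Request:
{"fn": "step_arm", "kwargs": {"xyz": [[38,27,0],[77,54,0],[77,54,-40],[77,54,-70],[77,54,-70],[77,54,-70]], "spin": [0,0,0,0,0,0], "fingers": [0,0,0,0,0,0]}}

```text
time_s: 1.6
eef_pos: [0.6368, -0.0457, 0.1723]
eef_rot: [0.707, -0.0, 0.708, 0.0]
wrist_force: [0.5, -0.2, 0.2]
opening: -0.006
```

```bash
python3 - <<'E'
from h import *
o=ctrl.get_obs();print(o["time_s"],o["eef_pos"],o["opening"],o["wrist_force"])
M,im=snap("wrist","wrist2")
E
```

```text
1.6 [ 0.63684299 -0.04566685  0.17233478] -0.0064216008831426774 [ 0.48463715 -0.22380565  0.16579513]
```

View pics/wrist2.png

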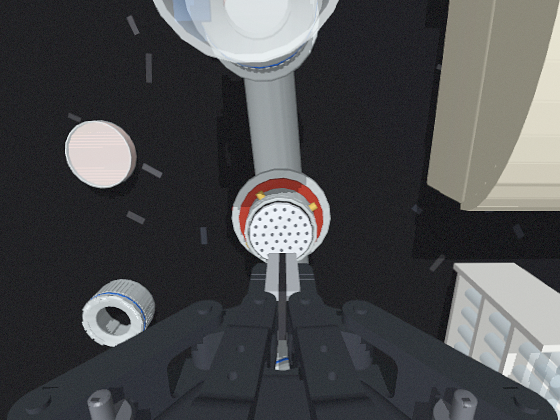

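```bash
python3 - <<'E'
from h import *
im=np.load("pics/wrist2.npy"); M=model("wrist")
cv2.imwrite("pics/w2z.png",cv2.resize(im[160:270,220:345,::-1],None,fx=5,fy=5,interpolation=cv2.INTER_CUBIC))
g=im.min(2); 
m=np.zeros(g.shape,np.uint8); m[195:254,240:325]=(g[195:254,240:325]>222)*255
m=cv2.morphologyEx(m,cv2.MORPH_OPEN,np.ones((2,2)))
k=max(cv2.findContours(m,cv2.RETR_EXTERNAL,cv2.CHAIN_APPROX_NONE)[0],key=cv2.contourArea)
h=cv2.convexHull(k)[:,0]; print(h.min(0),h.max(0)); h=h[h[:,1]<250]
print(fitcirc([onz(M,*q,.114) for q in h]))
E
```

```text
[252 205] [311 254]
(array([ 0.63871631, -0.04646732]), np.float64(0.019358863973135496))
```

View pics/w2z.png

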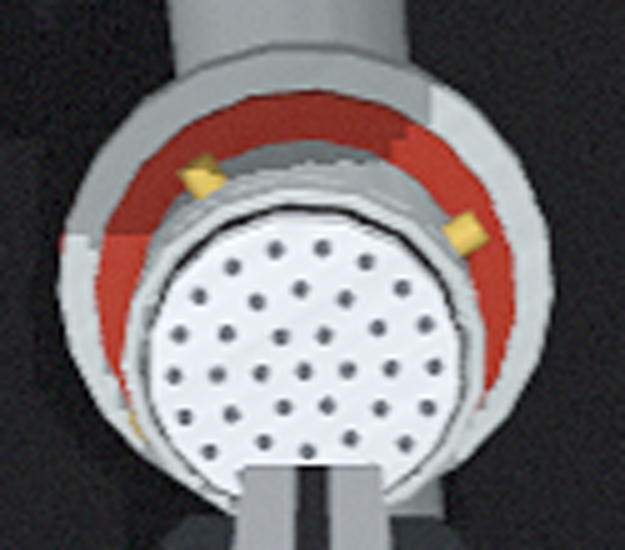

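Request:
{"fn": "step_arm", "kwargs": {"xyz": [[0,0,-30],[0,0,-44],[0,0,-46],[0,0,-47],[0,0,-48],[0,0,-48]], "spin": [0,0,0,0,0,0], "fingers": [0,0,0,0,0,0]}}

```text
time_s: 2.25
eef_pos: [0.6377, -0.0462, 0.1254]
eef_rot: [0.708, -0.0, 0.707, -0.0]
wrist_force: [-0.4, -0.1, -0.3]
opening: 0.003
```

Request:
{"fn": "step_arm", "kwargs": {"xyz": [[0,0,-1],[0,0,-2],[0,0,-2]], "spin": [0,0,0], "fingers": [0,0,0]}}

```text
time_s: 2.55
eef_pos: [0.6377, -0.0462, 0.1236]
eef_rot: [0.708, -0.0, 0.706, -0.0]
wrist_force: [-1.1, -0.1, 4.5]
opening: -0.003
```

Request:
{"fn": "step_arm", "kwargs": {"xyz": [[0,0,-1],[0,0,-2],[0,0,-3],[0,0,-3]], "spin": [0,0,0,0], "fingers": [0,0,0,0]}}

```text
time_s: 2.95
eef_pos: [0.6378, -0.0462, 0.122]
eef_rot: [0.708, -0.0, 0.706, -0.0]
wrist_force: [-5.0, -0.5, 13.2]
opening: 0.0
```

Request:
{"fn": "step_arm", "kwargs": {"xyz": [[0,0,-1],[0,0,-2],[0,0,-2]], "spin": [0,0,0], "fingers": [0,0,0]}}

```text
time_s: 3.25
eef_pos: [0.6379, -0.0462, 0.1219]
eef_rot: [0.708, -0.001, 0.706, -0.0]
wrist_force: [-11.0, 1.1, 23.7]
opening: -0.002
```

Request:
{"fn": "step_arm", "kwargs": {"xyz": [[0,0,10],[0,0,50],[0,-10,65],[0,-10,65],[0,-10,65]], "spin": [0,0,0,0,0], "fingers": [0,0,0,0,0]}}

```text
time_s: 3.75
eef_pos: [0.6367, -0.0564, 0.1815]
eef_rot: [0.707, 0.0, 0.707, -0.0]
wrist_force: [0.6, -0.3, -0.0]
opening: -0.003
```

```bash
python3 - <<'E'
from h import *
o=ctrl.get_obs();print(o["time_s"],o["eef_pos"],o["wrist_force"])
M,im=snap("wrist","wrist3"); M2,s=snap("scene","scene3"); M3,t=snap("side","side3")
a=cv2.resize(im[150:275,210:350,::-1],(560,500),interpolation=cv2.INTER_CUBIC)
b=cv2.resize(s[200:250,230:300,::-1],(240,180),interpolation=cv2.INTER_CUBIC);c=cv2.resize(t[165:215,225:295,::-1],(240,180),interpolation=cv2.INTER_CUBIC)
r=np.zeros((500,240,3),np.uint8); r[:180]=b; r[200:380]=c
cv2.imwrite("pics/z3.png",np.hstack([a,r]))
E
```

```text
3.75 [ 0.63674543 -0.05641235  0.18153364] [ 0.57812822 -0.34790283 -0.02272133]
```

View pics/z3.png

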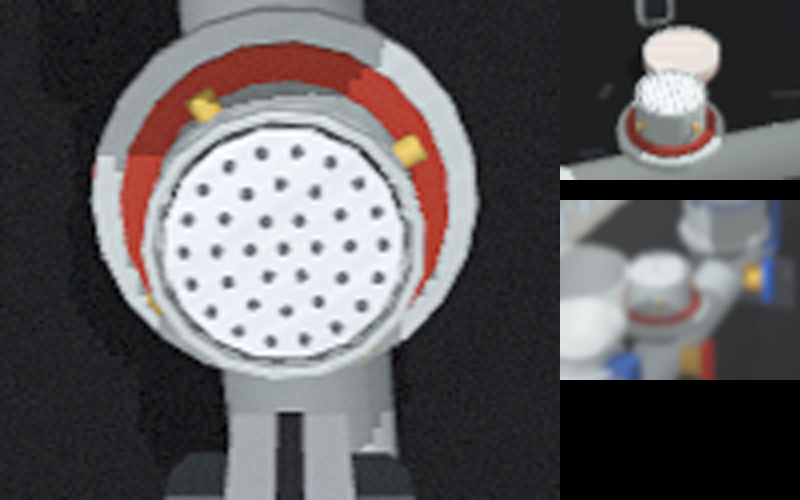

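```bash
python3 - <<'E'
from h import *
M=model("wrist"); f=lambda x,y:(210+x/4-.4,150+y/4-.4)
print("screen",onz(M,*f(284,242),.111)); 
print("flange L,R",onz(M,*f(92,190),.083),onz(M,*f(477,195),.083), onz(M,*f(284,8),.083))
print("rim",onz(M,*f(140,240),.109),onz(M,*f(428,240),.109))
for p in [(204,106),(410,152)]:
    q=onz(M,*f(*p),.098); print(q)
# flange fit by points along edge
pts=[(92,190),(477,195),(284,8),(110,120),(140,72),(200,26),(380,32),(440,86),(462,125),(455,280),(112,270)]
print(fitcirc([onz(M,*f(*p),.083) for p in pts]))
print("tube dir")
E
```

```text
screen [ 0.6359865  -0.04295539  0.111     ]
flange L,R [ 0.60042227 -0.04176274  0.083     ] [ 0.67131829 -0.04268334  0.083     ] [ 0.63583482 -0.00849395  0.083     ]
rim [ 0.61219719 -0.0432547   0.109     ] [ 0.65972392 -0.04322543  0.109     ]
[ 0.62243607 -0.02302275  0.098     ]
[ 0.65736859 -0.0309686   0.098     ]
(array([ 0.63593881, -0.04383802]), np.float64(0.03532720880090314))
tube dir
```

Request:
{"fn": "step_arm", "kwargs": {"xyz": [[-30,0,40],[-70,-20,40],[-110,-60,40],[-150,-90,30],[-169,-118,10],[-169,-118,-10],[-169,-118,-30],[-169,-118,-30],[-169,-118,-30]], "spin": [0,0,0,0,0,0,0,0,0], "fingers": [0,0,50,100,100,100,100,100,100]}}

```text
time_s: 4.8
eef_pos: [0.4676, -0.1735, 0.1517]
eef_rot: [0.706, 0.0, 0.708, 0.001]
wrist_force: [-0.1, -0.5, 0.9]
opening: 1.001
```

```bash
python3 - <<'E'
from h import *
o=ctrl.get_obs();print(o["time_s"],o["eef_pos"],o["opening"],o["q"])
M,im=snap("wrist","wrist4")
E
```

```text
4.8 [ 0.46759664 -0.17351734  0.15165686] 1.0005560165810747 [-5.93789732e-01  1.17029941e-01  1.87649259e+00  2.64082162e-05
  1.15021211e+00 -5.94060788e-01]
```

View pics/wrist4.png

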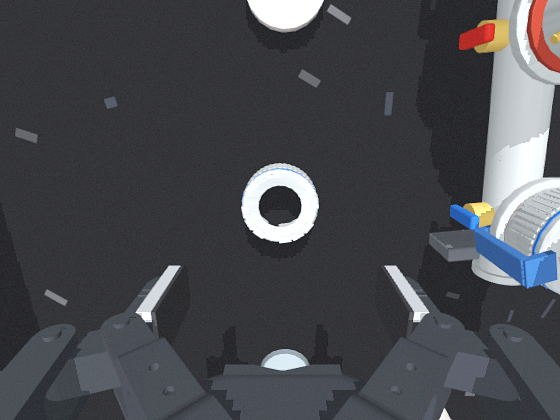

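```bash
python3 - <<'E'
from h import *
M=model("wrist"); im=np.load("pics/wrist4.npy"); g=im.min(2)
cv2.imwrite("pics/w4z.png",cv2.resize(im[155:255,230:330,::-1],None,fx=6,fy=6,interpolation=cv2.INTER_CUBIC))
# hole
m=(g<120).astype(np.uint8); n,l,st,ce=cv2.connectedComponentsWithStats(m[180:230,255:305]); print(st,ce+[255,180])
E
```

```text
[[   0    0   50   50 1205]
 [   4    6   42   40 1295]] [[279.48049793 203.89377593]
 [279.51814672 205.06409266]]
```

View pics/w4z.png

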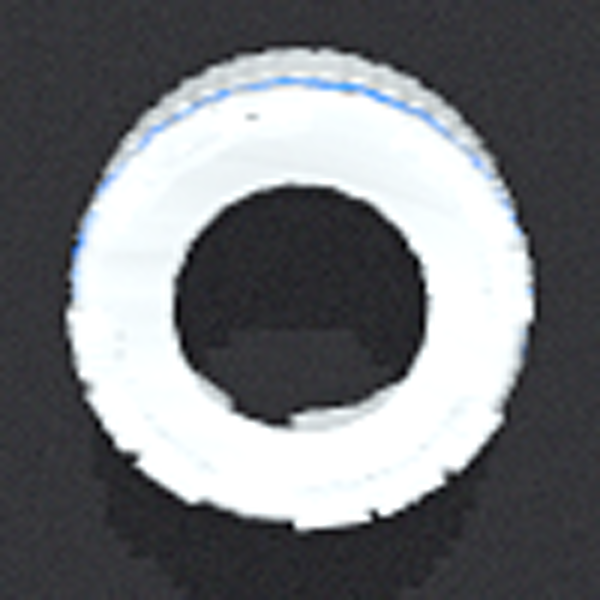

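```bash
python3 - <<'E'
from h import *
M=model("wrist"); print(onz(M,280.0-.4,206-.4,.033), onz(M,280-.4,206.2-.4,.033))
E
```

```text
[ 0.46757819 -0.17324816  0.033     ] [ 0.46757786 -0.17341827  0.033     ]
```

Request:
{"fn": "step_arm", "kwargs": {"xyz": [[0,0,-45],[0,0,-90],[0,0,-120],[0,0,-135],[0,0,-138],[0,0,-138]], "spin": [0,0,0,0,0,0], "fingers": [100,100,100,100,100,100]}}

```text
time_s: 5.45
eef_pos: [0.4688, -0.1741, 0.0149]
eef_rot: [0.707, -0.0, 0.707, 0.0]
wrist_force: [-0.5, 0.2, 0.8]
opening: 1.0
```

Request:
{"fn": "step_arm", "kwargs": {"xyz": [[0,0,0],[0,0,0],[0,0,0],[0,0,0],[0,0,0],[0,0,0],[0,0,0],[0,0,0]], "spin": [0,0,0,0,0,0,0,0], "fingers": [50,50,50,50,50,50,50,50]}}

```text
time_s: 6.25
eef_pos: [0.4692, -0.1747, 0.0164]
eef_rot: [0.708, -0.001, 0.706, -0.0]
wrist_force: [-2.5, 1.1, 9.6]
opening: 0.715
```

```bash
python3 - <<'E'
from h import *
M,im=snap("side","side5");M,im2=snap("wrist","wrist5")
cv2.imwrite("pics/z5.png",np.hstack([cv2.resize(im[100:260,230:390,::-1],(400,400)),cv2.resize(im2[100:350,150:400,::-1],(400,400))]))
E
```

```text
(no output)
```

View pics/z5.png

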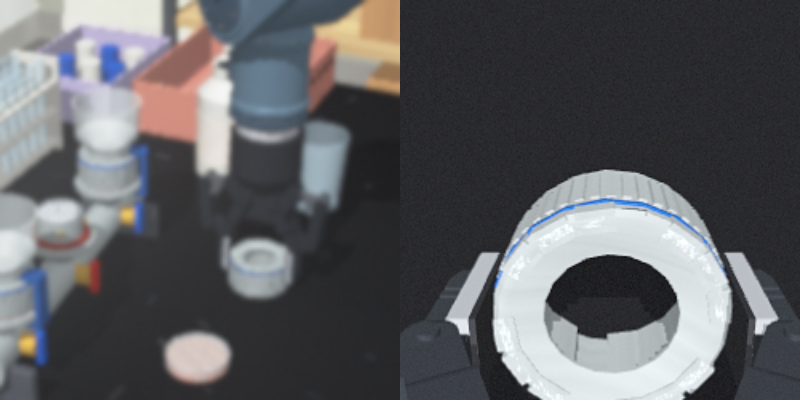

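```bash
python3 - <<'E'
from h import *
M=model("wrist"); im=np.load("pics/wrist5.npy")
cv2.imwrite("pics/w5z.png",cv2.resize(im[250:335,235:320,::-1],(680,680),interpolation=cv2.INTER_CUBIC))
print(ctrl.get_obs()["wrist_force"])
for z in (0,.033):
  for a in range(0,360,45):
    r=.025 if z==0 else .018
    print(z,a,np.round((proj(M,[.4688+r*np.cos(np.radians(a)),-.1741+r*np.sin(np.radians(a)),z])-[235,250])*8))
E
```

```text
[-3.01819382  1.68349093  9.20025125]
0 0 [742. 111.]
0 45 [ 636. -148.]
0 90 [ 348. -260.]
0 135 [  61. -148.]
0 180 [-43. 111.]
0 225 [ 81. 354.]
0 270 [350. 449.]
0 315 [619. 353.]
0.033 0 [694. 407.]
0.033 45 [598. 187.]
0.033 90 [343.  92.]
0.033 135 [ 89. 187.]
0.033 180 [ -5. 407.]
0.033 225 [106. 614.]
0.033 270 [346. 697.]
0.033 315 [585. 614.]
```

View pics/w5z.png

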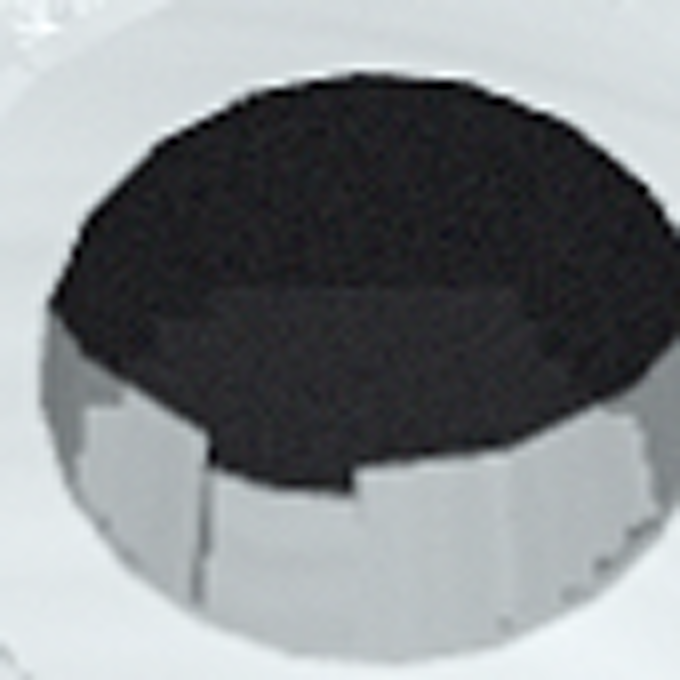

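Request:
{"fn": "step_arm", "kwargs": {"xyz": [[0,0,10],[0,0,50],[0,0,100],[0,0,150],[0,0,195],[40,20,200],[70,40,200],[110,60,200],[110,60,200]], "spin": [0,0,0,0,0.1,0.2,0.3,0.4,0.5], "fingers": [30,30,30,30,30,30,30,30,30]}}

```text
time_s: 7.25
eef_pos: [0.5813, -0.1115, 0.2151]
eef_rot: [0.686, -0.177, 0.683, 0.177]
wrist_force: [-0.8, -0.8, -3.0]
opening: 0.714
```

Request:
{"fn": "step_arm", "kwargs": {"xyz": [[0,0,0],[0,0,0],[0,0,0]], "spin": [0,0,0], "fingers": [30,30,30]}}

```text
time_s: 7.55
eef_pos: [0.5774, -0.1144, 0.2147]
eef_rot: [0.685, -0.174, 0.685, 0.174]
wrist_force: [-0.1, -0.2, -1.8]
opening: 0.715
```

```bash
python3 - <<'E'
from h import *
o=ctrl.get_obs();print(o["time_s"],o["eef_pos"],o["eef_rot"],o["opening"],o["q"])
M,im=snap("wrist","wrist6")
E
```

```text
7.55 [ 0.57740327 -0.1143935   0.21468414] [ 0.68538536 -0.17406044  0.68534838  0.17391798] 0.7146404436301844 [-3.97003041e-01  2.35764886e-01  1.59924228e+00 -1.34117161e-04
  1.30642249e+00 -8.94190012e-01]
```

View pics/wrist6.png

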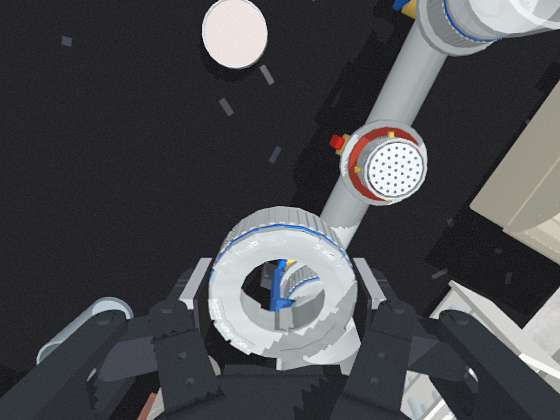

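Request:
{"fn": "step_arm", "kwargs": {"xyz": [[38,20,0],[75,41,0],[75,41,0],[75,41,0],[75,41,0]], "spin": [0,0,0,0,0], "fingers": [30,30,30,30,30]}}

```text
time_s: 8.1
eef_pos: [0.6522, -0.0736, 0.2142]
eef_rot: [0.685, -0.175, 0.686, 0.175]
wrist_force: [-0.6, -0.1, -2.9]
opening: 0.715
```

```bash
python3 - <<'E'
from h import *
o=ctrl.get_obs();print(o["time_s"],o["eef_pos"],o["eef_rot"],o["opening"],o["wrist_force"])
M,im=snap("wrist","wrist7")
a=cv2.resize(im[100:215,225:340,::-1],(400,400),interpolation=cv2.INTER_CUBIC);b=cv2.resize(im[200:360,200:360,::-1],(400,400),interpolation=cv2.INTER_CUBIC)
cv2.imwrite("pics/z7.png",np.hstack([a,b]))
E
```

```text
8.1 [ 0.652207   -0.07357508  0.21422112] [ 0.68494891 -0.17451517  0.68550392  0.17456752] 0.7154274983751578 [-0.57530912 -0.13992953 -2.87270976]
```

View pics/z7.png

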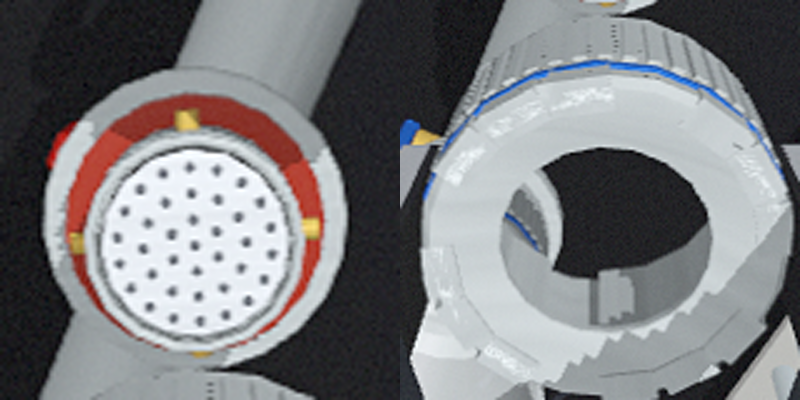

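```bash
python3 - <<'E'
from h import *
im=np.load("pics/wrist7.npy")
cv2.imwrite("pics/w7z.png",cv2.resize(im[250:340,235:330,::-1],None,fx=8,fy=6.6,interpolation=cv2.INTER_CUBIC))
o=ctrl.get_obs();M=model("wrist",o)
f=lambda x,y:(225+x*115/400-.36,100+y*115/400-.36)
g=lambda x,y:(200+(x-400)*.4-.3,200+y*.4-.3)
import numpy as np
hs=onz(M,*f(193.5,241.5),.111); 
hp=[onz(M,*f(*p),.098) for p in [(78,241),(310,229),(187,118),(200,353)]]
print("screen",hs,"pins",np.round(hp,4)); print((hp[0]+hp[1])/2)
zt=o["eef_pos"][2]-.0164+.033
pts=[(427,200),(440,150),(480,100),(540,72),(600,63),(660,70),(720,97),(765,140),(783,190)]
print("collar hole",onz(M,*g(606,237.5),zt)," outer",fitcirc([onz(M,*g(*p),zt-.003) for p in pts]))
ph=[(502,225),(520,185),(560,157),(606,149),(655,159),(695,190),(711,230),(700,270),(670,302),(610,326),(550,308),(512,270)]
print(fitcirc([onz(M,*g(*p),zt) for p in ph]))
E
```

```text
screen [ 0.63641136 -0.04487715  0.111     ] pins [[ 0.6147 -0.0592  0.098 ]
 [ 0.6589 -0.0321  0.098 ]
 [ 0.6234 -0.0239  0.098 ]
 [ 0.6511 -0.069   0.098 ]]
[ 0.63682897 -0.04565547  0.098     ]
collar hole [ 0.6519644  -0.07060087  0.23100038]  outer (array([ 0.65220046, -0.07138734]), np.float64(0.03042368007909696))
(array([ 0.65210708, -0.07090052]), np.float64(0.016714619621692614))
```

View pics/w7z.png

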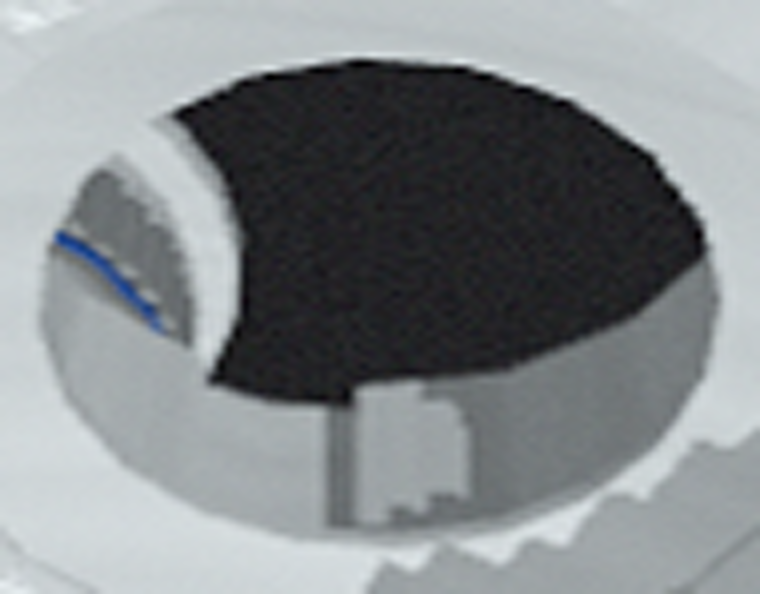

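Request:
{"fn": "step_arm", "kwargs": {"xyz": [[-15.5,26,0],[-15.5,26,-20],[-15.5,26,-50],[-15.5,26,-75],[-15.5,26,-81],[-15.5,26,-81]], "spin": [0,0,0,0,0,0], "fingers": [30,30,30,30,30,30]}}

```text
time_s: 8.75
eef_pos: [0.6365, -0.0474, 0.1327]
eef_rot: [0.685, -0.174, 0.686, 0.175]
wrist_force: [0.1, -0.2, -2.5]
opening: 0.718
```

```bash
python3 - <<'E'
from h import *
o=ctrl.get_obs();print(o["time_s"],o["eef_pos"],o["eef_rot"],o["opening"],o["wrist_force"])
M,im=snap("wrist","wrist8"); _,s=snap("scene","scene8"); _,t=snap("side","side8")
r=np.hstack([cv2.resize(im[180:360,200:360,::-1],(400,450),interpolation=cv2.INTER_CUBIC),np.vstack([cv2.resize(s[180:250,220:310,::-1],(288,225),interpolation=cv2.INTER_CUBIC),cv2.resize(t[145:215,210:300,::-1],(288,225),interpolation=cv2.INTER_CUBIC)])])
cv2.imwrite("pics/z8.png",r)
E
```

```text
8.75 [ 0.63647619 -0.04740331  0.13269697] [ 0.68457459 -0.1742406   0.68586004  0.17491094] 0.7179288695401365 [ 0.06506778 -0.20197301 -2.53908231]
```

View pics/z8.png

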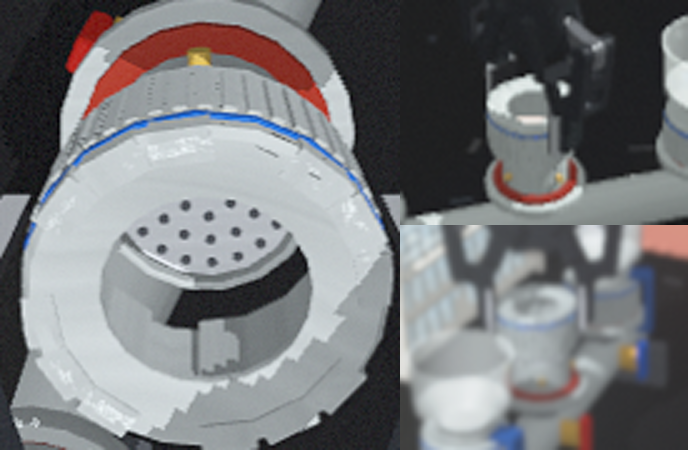

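```bash
python3 - <<'E'
from h import *
o=ctrl.get_obs();M=model("wrist",o); T=R.from_quat(np.roll(o["eef_rot"],-1)).as_matrix()
f=lambda x,y:(200+x/2.5-.3,180+y/2.5-.3)
def tl(p): d=T.T@(p-o["eef_pos"]); return np.round(1000*d[[2,1]],1)
print("rim lower outer",tl(onz(M,*f(202,287),.111)),"pin tip top",tl(onz(M,*f(199,48),.100)))
print("flange L R top",tl(onz(M,*f(62,130),.083)),tl(onz(M,*f(354,125),.083)))
zt=o["eef_pos"][2]-.0164+.033
print("hole L R T B",[tl(onz(M,*f(*p),zt)) for p in [(102,285),(311,285),(207,197),(210,381)]])
print("outer L R",[tl(onz(M,*f(*p),zt)) for p in [(25,260),(389,245)]])
print("outer T", tl(onz(M,*f(207,117),zt-.002)), "B", tl(onz(M,*f(207,446),zt)))
E
```

```text
rim lower outer [  0.4 -23. ] pin tip top [-0.2 29. ]
flange L R top [-34.    3.5] [37.5  4.7]
hole L R T B [array([-15.7,   3.3]), array([18.5,  3.3]), array([ 1.5, 19.2]), array([  2. , -15.5])]
outer L R [array([-28. ,   7.9]), array([30.7, 10.6])]
outer T [ 1.5 31.9] B [  1.5 -29.3]
```

Request:
{"fn": "step_arm", "kwargs": {"xyz": [[0,-0.5,-2],[0,-0.5,-5],[0,-0.5,-8],[0,-0.5,-11],[0,-0.5,-13]], "spin": [0,0,0,0,0], "fingers": [30,30,30,30,30]}}

```text
time_s: 9.4
eef_pos: [0.6372, -0.0473, 0.1198]
eef_rot: [0.685, -0.175, 0.685, 0.175]
wrist_force: [-0.6, -0.2, -2.4]
opening: 0.716
```

Request:
{"fn": "step_arm", "kwargs": {"xyz": [[0,0,-1],[0,0,-2],[0,0,-3],[0,0,-4],[0,0,-5],[0,0,-5]], "spin": [0,0,0,0,0,0], "fingers": [30,30,30,30,30,30]}}

```text
time_s: 10.0
eef_pos: [0.6374, -0.0473, 0.1159]
eef_rot: [0.685, -0.175, 0.685, 0.175]
wrist_force: [-3.8, 1.9, 4.4]
opening: 0.712
```

Request:
{"fn": "step_arm", "kwargs": {"xyz": [[0,0,0],[0,0,0],[0,0,0],[0,0,0],[0,0,0]], "spin": [0.04,0.08,0.12,0.16,0.16], "fingers": [30,30,30,30,30]}}

```text
time_s: 10.5
eef_pos: [0.6374, -0.0472, 0.1151]
eef_rot: [0.669, -0.229, 0.669, 0.229]
wrist_force: [-2.1, 1.9, -0.3]
opening: 0.715
```

Request:
{"fn": "step_arm", "kwargs": {"xyz": [[0,0,-1],[0,0,-2],[0,0,-2],[0,0,-2]], "spin": [0.03,0.06,0.09,0.09], "fingers": [30,30,30,30]}}

```text
time_s: 10.9
eef_pos: [0.6373, -0.0473, 0.1129]
eef_rot: [0.658, -0.259, 0.658, 0.26]
wrist_force: [-1.6, 3.1, -2.8]
opening: 0.713
```

Request:
{"fn": "step_arm", "kwargs": {"xyz": [[0,0,-1],[0,0,-2],[0,0,-3],[0,0,-4],[0,0,-4]], "spin": [0,0,0,0,0], "fingers": [30,30,30,30,30]}}

```text
time_s: 11.4
eef_pos: [0.6372, -0.0474, 0.109]
eef_rot: [0.658, -0.259, 0.658, 0.259]
wrist_force: [-3.0, 3.4, -1.3]
opening: 0.716
```

Request:
{"fn": "step_arm", "kwargs": {"xyz": [[0,0,-2],[0,0,-4],[0,0,-6],[0,0,-7],[0,0,-7]], "spin": [0,0,0,0,0], "fingers": [30,30,30,30,30]}}

```text
time_s: 11.9
eef_pos: [0.6372, -0.0472, 0.1028]
eef_rot: [0.658, -0.259, 0.658, 0.259]
wrist_force: [-6.6, 5.5, 4.1]
opening: 0.716
```

Request:
{"fn": "step_arm", "kwargs": {"xyz": [[-0.5,0.5,-1],[-1,1,-2],[-1,1,-3],[-1,1,-4],[-1,1,-4]], "spin": [0,0,0,0,0], "fingers": [30,30,30,30,30]}}

```text
time_s: 12.4
eef_pos: [0.6373, -0.0472, 0.1005]
eef_rot: [0.658, -0.26, 0.658, 0.258]
wrist_force: [-7.1, 2.5, 10.5]
opening: 0.715
```

Request:
{"fn": "step_arm", "kwargs": {"xyz": [[0,0,-1],[0,0,-2],[0,0,-2]], "spin": [0,0,0], "fingers": [30,30,30]}}

```text
time_s: 12.7
eef_pos: [0.6373, -0.0472, 0.1004]
eef_rot: [0.658, -0.26, 0.658, 0.258]
wrist_force: [-12.6, 3.0, 23.0]
opening: 0.716
```

Request:
{"fn": "step_arm", "kwargs": {"xyz": [[0,0,0],[0,0,0],[0,0,0],[0,0,0],[0,0,0]], "spin": [0,0,0,0,0], "fingers": [30,30,30,30,30]}}

```text
time_s: 13.2
eef_pos: [0.6373, -0.0473, 0.1004]
eef_rot: [0.658, -0.26, 0.658, 0.258]
wrist_force: [-13.9, 3.2, 22.7]
opening: 0.717
```

```bash
python3 - <<'E'
from h import *
M,im=snap("wrist","wrist9"); _,s=snap("scene","scene9"); _,t=snap("side","side9")
r=np.hstack([cv2.resize(im[180:360,200:360,::-1],(400,450),interpolation=cv2.INTER_CUBIC),np.vstack([cv2.resize(s[180:250,220:310,::-1],(360,280),interpolation=cv2.INTER_CUBIC),cv2.resize(t[145:215,210:300,::-1],(360,280),interpolation=cv2.INTER_CUBIC)])[:450]])
r=np.zeros((560,760,3),np.uint8); r[:450,:400]=cv2.resize(im[180:360,200:360,::-1],(400,450),interpolation=cv2.INTER_CUBIC); r[:280,400:]=cv2.resize(s[180:250,220:310,::-1],(360,280),interpolation=cv2.INTER_CUBIC); r[280:,400:]=cv2.resize(t[145:215,210:300,::-1],(360,280),interpolation=cv2.INTER_CUBIC)
cv2.imwrite("pics/z9.png",r); o=ctrl.get_obs();print(o["wrist_force"],o["eef_pos"])
o=ctrl.get_obs();M=model("wrist",o); zt=o["eef_pos"][2]-.0164+.033
E
```

```text
[-13.13450753   3.636066    22.91389739] [ 0.63728585 -0.04723222  0.10036287]
```

View pics/z9.png

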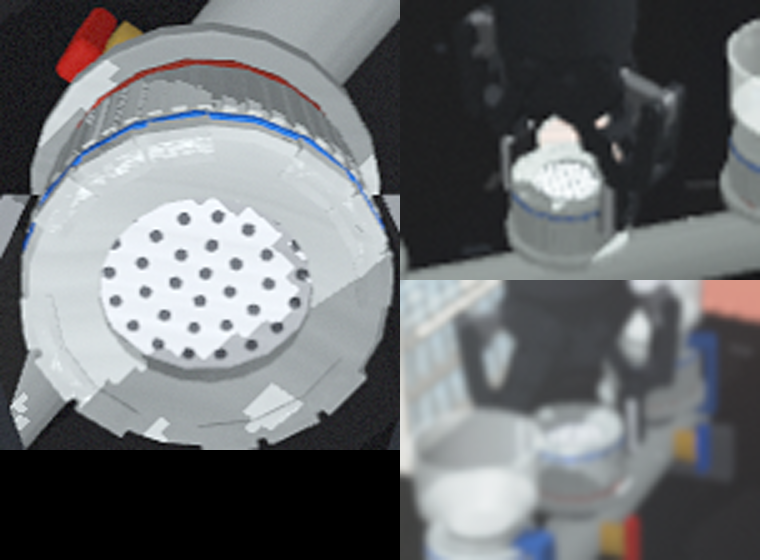

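View pics/side9.png

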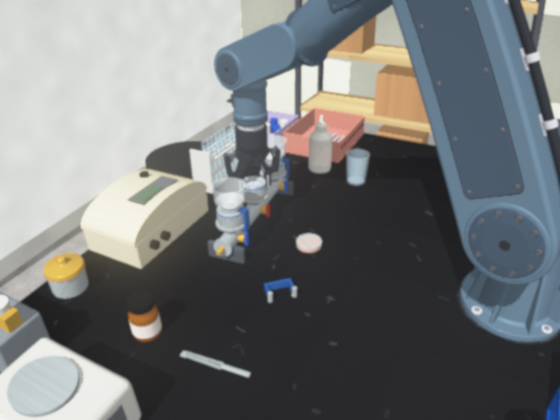

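```bash
python3 -c "
from bench import hand_in
print(hand_in())"
```

```text
the job is handed in; nothing more can be done
None
```

The open place is ready for your clamp: the support screen is pressed flush, and the collar is over the holder, fully home and still held down by the arm. I handed the job in at about 13 s on the robot's clock; it reports no verdict.

- **Screen:** I pushed it down with the shut fingertips at up to about 24 N. It stopped at the flush height (fingertips at 111 mm), and the next picture showed it level with the rim.
- **Collar:** I set it on the pins, turned it about 14° under a light push until it dropped, then pressed it home. It stopped hard with the tool at 100.4 mm, the height worked out for fully home. The force there was steady at about 23 N, well above the gasket's 11 N.
- **Last pictures:** The collar had not slipped in the grip. Only a thin red edge of the gasket shows under it. The petri dish, clamp, forceps and jar, and the beaker and wash bottle, appear where they started.
- **Disagreements:** The side camera put things 3–4 mm off the wrist camera, so I relied on the wrist camera. About 13 N of sideways force stayed on the wrist at the end, from the small play between collar and spigot; I left it.

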